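# Set the cutting depth and hold the key machine's guard open

### The job

With the guard still shut, turn the key-cutting machine's black depth knob until its white pointer is on the red mark and let go of the knob; then take the yellow guard by its black pull bar, raise it to 60 degrees (the red mark on the arc beside it) and keep holding it there, because it would spring shut and I need both hands to clamp a key. Finish while still holding the guard steady at that angle, with the knob still on its mark, and leave everything else on the counter where it is.

Things in the scene. Friction and masses are not known exactly. Their poses are not given: they have to be found in the camera images.
- key_machine: Key-cutting machine, fixed: blue base with its deck at 50 mm, blue motor housing (155 mm high) behind. Origin at counter level; x points from the operator's side to the motor housing, y left (guard side), z up. The base spans x -80 to 240, y -200 to 200 mm; the housing x 115 to 235, y -50 to 170; guard hinge at (100, 60, 112), knob axis at (-15, -130).
- depth_knob (a joint): Knob angle in rad, growing clockwise seen from above. At 0 the white pointer points along the machine's -x (to the operator), at 1.571 (90 degrees) along the machine's +y, to the guard: that is the red mark. Turns 0 to 3.0, starts between 0.2 and 1.0, stays where left (friction 0.05 N m).
- depth_knob_grip (a point): On the depth knob's vertical axis at the height to grip, 87 mm above the counter. Black disc, diameter 48 mm (top at 64 mm), with an upright bar grip 46 mm long, 14 mm thick, top at 94 mm. Axes turn with the knob: x along the bar, which lies along the machine's x at joint 0; the white pointer line is on top of its -x half.
- dial_mark (a point): Middle of the broad red mark on the silver dial around the knob, 50 mm from the knob's axis towards the machine's +y, at deck height. Black ticks stand 30 degrees apart.
- guard (a joint): Opening angle of the guard in rad: 0 shut (level), 1.047 is 60 degrees, stop at 1.4. A spring and its weight pull it shut at every angle, with about 2 to 3 N at the pull bar; it does not stay open by itself.
- guard_bar (a point): Middle of the guard's pull bar: round, black, 12 mm thick, 120 mm long, parallel to the machine's y, on two side arms (104 mm clear between them). It lies 55 mm beyond the guard's front edge (49 mm open gap), 112 mm above the counter when shut, 205 mm from the hinge line; nothing but the 50 mm high base edge is below it. Axes turn with the guard; at 0 they are the machine's.
- guard_hinge (a point): Middle of the hinge line at the guard's far edge, 112 mm up, along the machine's y. The guard is a clear plate in a yellow frame, 150 mm from hinge to front edge, 180 wide, 8 thick. At angle a the bar is 205*cos(a) mm from the hinge towards the machine's -x and 205*sin(a) mm above it.
- arc_mark (a point): Red mark at 60 degrees on the thin steel arc (75 mm radius about the hinge line) that stands on the machine 108 mm left of the guard's middle. Seen from the side, the guard is at 60 degrees when its plate lines up with this mark and the hinge.
- carton_a: White carton of screws with a coloured band, 110 x 70 x 65 mm, left of the machine; bystander. Origin at the centre of its underside.
- carton_b: White carton of screws, 110 x 70 x 65 mm, far left; bystander. Origin at the centre of its underside.
- carton_c: White carton of screws, 110 x 70 x 65 mm, far left; bystander. Origin at the centre of its underside.
- screw_jar: Jar with orange cap, 60 mm diameter, 90 mm high, right of the machine; bystander. Origin at the centre of its underside.
- padlock: Brass padlock lying flat, about 75 x 45 x 20 mm, in front of the machine on the right; bystander. Origin on the underside of its brass body.
- tape_roll: Grey roll of tape lying flat, 100 mm diameter, 48 mm high, left near the robot; bystander. Origin at the centre of its underside.
- ledger: Blue ledger lying flat, 240 x 170 x 22 mm, far right; bystander. Origin at the centre of its underside.
- screwdriver: Screwdriver with red handle, 200 mm long, 26 mm thick, lying right near the robot; bystander. Origin under its middle.

How it is judged:
By the outcome, as a careful person would: the job done as asked, in the order asked, and still so for the second after the job is handed in, while the arm keeps its last pose, push and grip.
It also fails if it takes over 58 s, if anything falls off the work surface, if the arm or the gripper's body presses on something with over 40 N, if the wrist force passes 120 N, or if a joint passes its speed limit or range.

### The arm

A 7-joint arm with a two-finger parallel gripper is mounted at the origin on the work surface. World frame = base frame: x ahead of the robot, y to its left, z up, the work surface at z = 0. Lengths are in m, angles in rad, forces in N, time in s.
With the tool pointing down it reaches from about 0.425 to 0.925 m from the base axis. Payload 6.8 kg.
Tool frame: the origin (TCP) lies on the centre line of the jaws, within the pads' length; the fingertips stand bot.tip_reach ahead of it and the grasp point (between the pads) lies 3 mm ahead of it (bot.tip_reach is the distance from the TCP to the fingertips, in m); z points along the fingers, y is the line along which they close (so a half turn about z gives the same grasp; the last joint's range is limited). The gripper opens to 85 mm and grips with 20 to 120 N. Pads are 22 mm wide; open, the fingers measure 114 mm over their backs; the gripper's body (76 mm by 85 mm) begins 54 mm behind the grasp point. The pads swing forward as they close: fully open they stand 13 mm farther back than shut.
Start: joints at [-1.224, 0.477, 0.022, 1.555, -0.011, 1.109, -0.083], TCP at [0.297, 0.606, 0.216] pointing down, gripper open.
Joint ranges: [-2.96, 2.96], [-0.34, 2.1], [-1.41, 1.46], [0.24, 2.44], [-1.37, 4.51], [0.17, 1.92], [-2.96, 2.96]. Speed limits (rad/s): [2.39, 2.39, 3.14, 3.14, 3.14, 3.14, 3.14].

### API

Orientations are given as a unit quaternion [w, x, y, z].
In Python, from station import bot gives the robot as it stands.
- The arm moves only by the tool jog_arm, never from a script. Its argument "deltas" is a list of rows, each a list of 7 numbers: the shift along the world's x, y, z in m, then the turn, a rotation vector about the world's x, y, z in rad, then the opening, from 0 (shut) to 1 (fully open). In form: [[x, y, z, rx, ry, rz, grip], ...]. A call has 1 to 10 rows; each row shifts and turns the commanded pose from where the row before left it; what a row does not reach is not made up. A row lasts 1/10 s, in which the tool goes at most 50 mm and 8.59 degrees, less where a joint would pass 70% of its speed; a pose out of reach is approached as far as the arm can. A call with a gripper value outside its range is refused whole. The fingers move at their own pace and stop on an object; "newtons" is the grip in N (left out, the last holds). Time passes only in rows, so rows that do not move let the fingers close. It gives the time, the measured TCP pose, the force, the opening and the grip force at its end, in the units of the state.
- bot.get_obs(): the state, without advancing time (a new reading comes with each control period).
- bot.read_camera(name): name is "side" or "top"; returns a dict with "img" (420x560x3 uint8, red, green, blue), "K" (3x3 intrinsics, pixels), "eye" and "attitude" of the camera in the world. Camera axes: x right, y down, z forward; pixel columns grow to the right and rows downward; lengths in m; the calibration is good to about 2 mm. A picture is of the moment at which its call begins. There is no depth.
- bot.hand_in(): hands the job in; it is judged then, once.
The state is a dict: "t": time; "q": joint angles; "joint_vel": joint speeds; "joint_torque": joint torques, N m; "eef_pos": TCP position; "tool_rot": TCP orientation; "contact_force": force on the tool from outside, world axes, zero at the start; "torque": the same for the moment, N m; "gripper_width": opening from 0.0 (shut) to 1.0 (fully open); "grasp_force": force on a finger pad.
Only numpy, scipy, OpenCV 4.12 (cv2) and the standard library are available. Lean on these libraries where they do the work, as an engineer would, in place of code of your own. Each camera call takes 0.05 s, during which the arm holds its last target. There are 200 camera calls.

## Working session

There is one attempt and no reset: what is moved stays moved. The work goes in short steps, Python scripts to look and compute and a tool call to move; the robot and the scene stay as the last step left them, time stands still between calls to the robot, and variables do not carry over. Pictures are saved under pics/ and viewed, at most 10 in all, crops included, and the job is handed in when it is done.

Besides the shell and the picture viewer there is one more tool, called by a JSON object that holds its "name" and its "arguments". jog_arm: Moves the arm, as the interface text tells. Its arguments: {"type":"object","properties":{"deltas":{"type":"array"},"newtons":{"type":"number"}},"required":["deltas"]}

```bash
mkdir -p pics; cat > h.py <<'E'
import numpy as np, cv2
from station import bot
from scipy.spatial.transform import Rotation as R
def cam(n,f=None):
    c=bot.read_camera(n)
    if f: cv2.imwrite(f,c['img'][:,:,::-1])
    return c
def rot(c):
    a=np.array(c['attitude'])
    return a if a.shape==(3,3) else R.from_quat(a,scalar_first=True).as_matrix()
def ray(c,uv,z):
    d=rot(c)@np.linalg.inv(c['K'])@np.array([uv[0],uv[1],1.]); e=np.array(c['eye'])
    return e+d*(z-e[2])/d[2]
def proj(c,p):
    v=c['K']@(rot(c).T@(np.array(p)-np.array(c['eye']))); return v[:2]/v[2]
def save(n,f):
    c=cam(n,f); return c
E
python3 - <<'E'
from h import *
for n in('top','side'):
    c=cam(n,f'pics/{n}0.png'); print(n,c['eye'],c['attitude'],c['K'])
print(bot.get_obs(),bot.tip_reach)
E
```

```text
top [ 0.29794142 -0.01579672  1.50703101] [ 0.04735893 -0.7024618   0.70844508 -0.04909307] [[413.7001301    0.         282.84292934]
 [  0.         413.7001301  214.15514462]
 [  0.           0.           1.        ]]
side [-0.20771705 -0.70433062  1.02333761] [-0.3649406   0.84425334 -0.3602109   0.15589342] [[445.9576174    0.         281.35631646]
 [  0.         445.9576174  207.99123889]
 [  0.           0.           1.        ]]
{'t': 0.1, 'q': array([-1.22409631,  0.47771125,  0.02234936,  1.55635478, -0.0115084 ,
        1.10933294, -0.08310882]), 'joint_vel': array([-0.00123212, -0.00222195, -0.00030501, -0.00070669,  0.00016396,
        0.00138816,  0.00138171]), 'joint_torque': array([ 3.85170497e-03, -5.97756708e+01,  1.61342919e+00, -2.81954205e+01,
        1.27842525e-02,  5.05714313e-03,  1.34475710e-05]), 'eef_pos': array([0.29627839, 0.60586423, 0.21502633]), 'tool_rot': array([-1.31319106e-04,  2.25444426e-01,  9.74255668e-01, -8.28718989e-04]), 'contact_force': array([0.03321535, 0.57053539, 0.25626858]), 'torque': array([ 0.02142254, -0.01868398, -0.00981108]), 'grasp_force': 0.0, 'gripper_width': 0.9997144029180934} 0.022
```

View pics/top0.png

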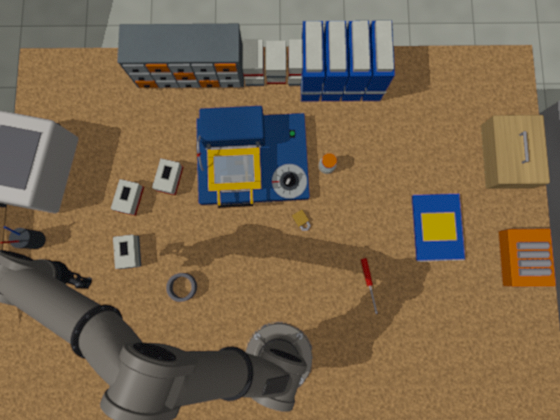

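View pics/side0.png

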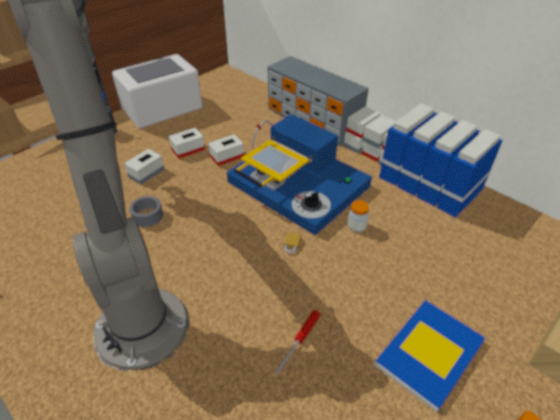

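The top view shows the machine at about (197–309, 107–204), with the dial near (290,181) and the guard bar near (236,203). The side view shows the knob at about (312,203). Next I'll measure these features.

```bash
cat > m.py <<'E'
from h import *
c=cam('top'); im=c['img']; hsv=cv2.cvtColor(im,cv2.COLOR_RGB2HSV)
roi=np.zeros(im.shape[:2],np.uint8); roi[100:215,190:315]=255
def big(m):
    cs=cv2.findContours(m&roi,cv2.RETR_EXTERNAL,cv2.CHAIN_APPROX_NONE)[0]; return max(cs,key=cv2.contourArea)
# dial: low saturation, bright
d=cv2.inRange(hsv,(0,0,110),(180,60,255)); d[:, :265]=0
k=big(d); e=cv2.fitEllipse(cv2.convexHull(k)); print('dial',e, ray(c,e[0],.051))
# base corners near side
b=cv2.inRange(hsv,(100,120,30),(125,255,255)); b=cv2.morphologyEx(b,cv2.MORPH_CLOSE,np.ones((25,25)))
r=cv2.minAreaRect(big(b)); print('base',[ray(c,p,.05).round(3) for p in cv2.boxPoints(r)],r)
y=cv2.inRange(hsv,(20,130,120),(35,255,255)); y=cv2.morphologyEx(y,cv2.MORPH_CLOSE,np.ones((5,5)))
r=cv2.minAreaRect(big(y)); print('guard',ray(c,r[0],.114),r,[ray(c,p,.114).round(3) for p in cv2.boxPoints(r)])
q=im[165:205,262:317]; a=im[100:215,190:315]
cv2.imwrite('pics/crop1.png',np.hstack([cv2.resize(a,(480,442),interpolation=cv2.INTER_CUBIC),cv2.resize(q,(320,442),interpolation=cv2.INTER_CUBIC)])[:,:,::-1])
E
python3 m.py
```

```text
dial ((289.3943786621094, 180.85781860351562), (33.19074249267578, 34.79863739013672), 7.501700401306152) [ 0.61847146 -0.04481509  0.051     ]
base [array([0.912, 0.298, 0.05 ]), array([ 0.925, -0.139,  0.05 ]), array([ 0.547, -0.144,  0.05 ]), array([0.536, 0.278, 0.05 ])] ((256.534423828125, 151.99880981445312), (100.80216217041016, 118.44685363769531), 88.02507019042969)
guard [0.62460672 0.14732422 0.114     ] ((233.88211059570312, 175.60963439941406), (55.8531494140625, 52.369895935058594), 88.26429748535156) [array([0.722, 0.242, 0.114]), array([0.726, 0.06 , 0.114]), array([0.529, 0.054, 0.114]), array([0.525, 0.233, 0.114])]
```

View pics/crop1.png

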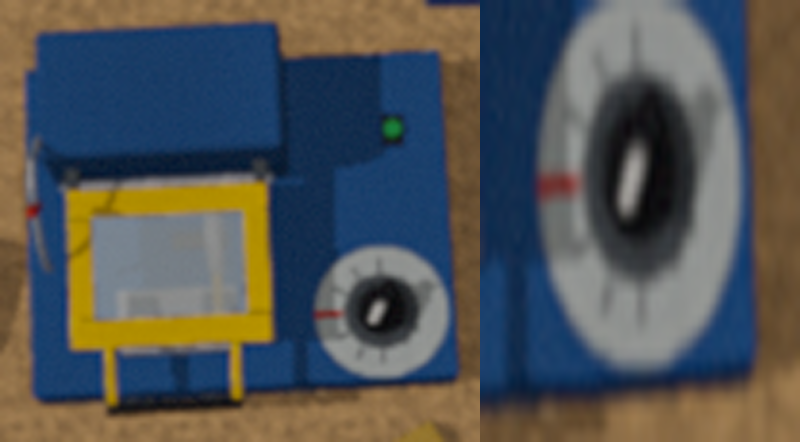

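The crop shows the guard shut and the bar at about (235,205). The red mark is left of the dial at crop (330,315). The white pointer points down-left, about 32° from the operator direction. I'll get a precise pointer angle, then move.

```bash
python3 - <<'E'
from h import *
for n in('top','side'):
    c=cam(n); im=c['img'].astype(float)
    K=np.array([.6185,-.0448,.094])
    u,v=proj(c,K)
    X,Y=np.meshgrid(np.arange(560),np.arange(420))
    w=im.min(2)*(np.hypot(X-u,Y-v)<7)
    w=np.clip(w-90,0,None)
    ys,xs=np.nonzero(w>0)
    P=np.array([ray(c,(x,y),.094)[:2] for x,y in zip(xs,ys)]); W=w[ys,xs]
    m=(P*W[:,None]).sum(0)/W.sum(); C=np.cov(P.T,aweights=W); l,V=np.linalg.eigh(C)
    d=V[:,1]; d=d if d[0]<0 else -d
    print(n,(u,v),m,np.sqrt(l),len(W),'axis deg',np.degrees(np.arctan2(d[1],d[0])),'center->',np.degrees(np.arctan2(*(m-K[:2])[::-1])))
    hsv=cv2.cvtColor(c['img'],cv2.COLOR_RGB2HSV)
    r=(cv2.inRange(hsv,(0,120,80),(8,255,255))|cv2.inRange(hsv,(172,120,80),(180,255,255)))
    r[np.hypot(X-u,Y-v)>28]=0
    ys,xs=np.nonzero(r); 
    if len(xs): print('mark',ray(c,(xs.mean(),ys.mean()),.051),len(xs))
E
```

```text
top (np.float64(289.6063365072924), np.float64(178.1901677096681)) [ 0.60889893 -0.03731388] [0.00236849 0.00519684] 17 axis deg 152.44022597045958 center-> 142.05583647231376
mark [0.6178714  0.00946378 0.051     ] 7
side (np.float64(311.59456859549664), np.float64(193.9546581544231)) [ 0.61260168 -0.03621931] [0.00532121 0.00768104] 39 axis deg 160.88512400723187 center-> 124.50443685713633
```

{"name": "jog_arm", "arguments": {"deltas": [[0.018,-0.036,0.003,0,0,0,1],[0.018,-0.036,0.003,0,0,0,1],[0.018,-0.036,0.003,0,0,0,1],[0.018,-0.036,0.003,0,0,0,1],[0.018,-0.036,0.003,0,0,0,1],[0.018,-0.036,0,0,0,0,1],[0.018,-0.036,0,0,0,0,1],[0.018,-0.036,0,0,0,0,1],[0.018,-0.036,0,0,0,0,1]]}}

```text
t: 1.15
eef_pos: [0.459, 0.2808, 0.2311]
tool_rot: [0.0, 0.225, 0.974, 0.0]
contact_force: [0.5, 0.8, -0.4]
gripper_width: 0.999
grasp_force: 0.0
```

{"name": "jog_arm", "arguments": {"deltas": [[0.0177,-0.036,0,0,0,0,1],[0.0177,-0.036,0,0,0,0,1],[0.0177,-0.036,0,0,0,0,1],[0.0177,-0.036,0,0,0,-0.02,1],[0.0177,-0.036,0,0,0,-0.02,1],[0.0177,-0.036,0,0,0,-0.02,1],[0.0177,-0.036,0,0,0,0,1],[0.0177,-0.036,0,0,0,0,1],[0.0177,-0.036,0,0,0,0,1],[0,0,0,0,0,0,1]]}}

```text
t: 2.15
eef_pos: [0.619, -0.0489, 0.2311]
tool_rot: [0.001, 0.259, 0.966, -0.002]
contact_force: [-1.2, -0.6, -0.4]
gripper_width: 1.0
grasp_force: 0.0
```

```bash
python3 - <<'E'
from h import *
c=cam('side'); print(bot.get_obs()['eef_pos'].round(4),bot.get_obs()['q'].round(2))
cv2.imwrite('pics/s1.png',cv2.resize(c['img'][110:260,220:400],(720,600),interpolation=cv2.INTER_CUBIC)[:,:,::-1])
print(proj(c,[.6185,-.043,.094]))
E
```

```text
[ 0.6182 -0.0453  0.2308] [-0.28  0.38  0.33  1.7  -0.14  1.09  1.14]
[311.16241199 193.69275162]
```

View pics/s1.png

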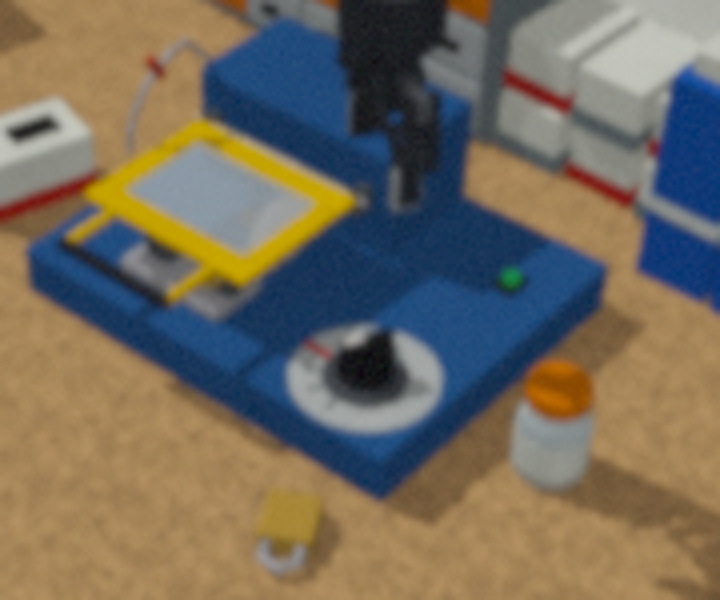

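The picture confirms it: the knob's bar top sits at crop (367,337), against a predicted (364,335), and the gripper is directly above. I'll descend and grip.

{"name": "jog_arm", "arguments": {"deltas": [[0,0,-0.02,0,0,0,1],[0,0,-0.025,0,0,0,1],[0,0,-0.025,0,0,0,1],[0,0,-0.025,0,0,0,1],[0,0,-0.02,0,0,0,1],[0,0,-0.015,0,0,0,1],[0,0,-0.011,0,0,0,0.6],[0,0,0,0,0,0,0.3],[0,0,0,0,0,0,0.2],[0,0,0,0,0,0,0.1]], "newtons": 30}}

```text
t: 3.2
eef_pos: [0.6186, -0.0416, 0.091]
tool_rot: [0.001, 0.255, 0.967, 0.0]
contact_force: [0.1, -0.7, -0.0]
gripper_width: 0.334
grasp_force: 0.0
```

{"name": "jog_arm", "arguments": {"deltas": [[0,0,0,0,0,0,0],[0,0,0,0,0,0,0],[0,0,0,0,0,0,0],[0,0,0,0,0,0,0],[0,0,0,0,0,0,0],[0,0,0,0,0,0,0]]}}

```text
t: 3.8
eef_pos: [0.6178, -0.0416, 0.0899]
tool_rot: [-0.0, 0.255, 0.967, 0.0]
contact_force: [0.1, -0.5, 0.7]
gripper_width: -0.001
grasp_force: 0.0
```

```bash
python3 - <<'E'
from h import *
o=[]
for n,(a,b) in(('side',(150,270)),('top',(145,240))):
    c=cam(n); u,v=a,b
    im=c['img'][a:a+90,b:b+80]; o.append(cv2.resize(im,(400,450),interpolation=cv2.INTER_CUBIC))
    print(proj(c,bot.get_obs()['eef_pos']))
cv2.imwrite('pics/s2.png',np.hstack(o)[:,:,::-1])
E
```

```text
[310.62310858 194.57771005]
[288.67349917 178.66854742]
```

View pics/s2.png

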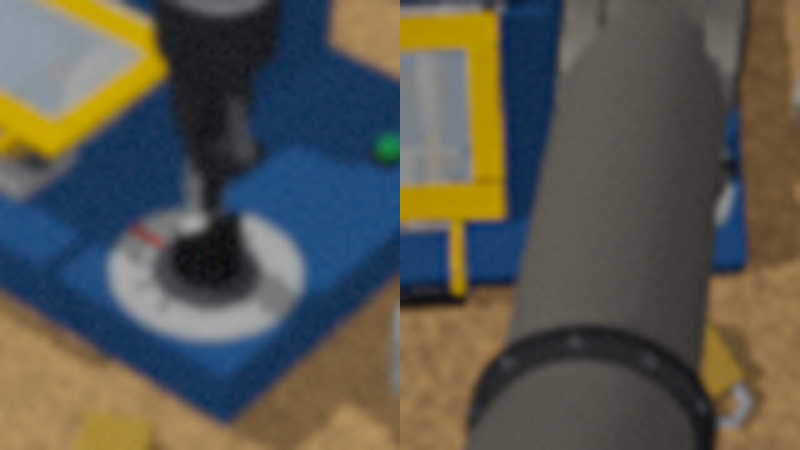

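The fingers are standing behind the knob, as the side camera sees it. The dial centre there is at about px (311.4,204.5), so I'll recheck the knob axis with both views.

```bash
python3 - <<'E'
from h import *
c=cam('side'); t=cam('top')
print('dial side guess',ray(c,(311.4,204.5),.051),ray(c,(311.5,203.5),.064))
print('proj',proj(c,[.6185,-.043,.051]),proj(t,[.6185,-.043,.051]))
hsv=cv2.cvtColor(c['img'],cv2.COLOR_RGB2HSV)
d=cv2.inRange(hsv,(0,0,120),(180,60,255)); m=np.zeros_like(d); m[180:235,285:338]=255
cs=cv2.findContours(d&m,cv2.RETR_EXTERNAL,cv2.CHAIN_APPROX_NONE)[0]; k=max(cs,key=cv2.contourArea)
h=cv2.convexHull(k)[:,0]; P=np.array([ray(c,p,.051)[:2] for p in h],np.float32)
print(cv2.fitEllipse(P), cv2.minEnclosingCircle(P), cv2.boundingRect(k))
# known points cross-check: base top near corner (right front), side view at crop1 (380,497) -> 
print('corner side',ray(c,(220+382/4,110+462/4),.05),'top',ray(t,(190+456/3.84,100+379/3.84),.05))
print('eye',c['eye'],t['eye'])
E
```

```text
dial side guess [ 0.61763952 -0.04738017  0.051     ] [ 0.61035687 -0.05332507  0.064     ]
proj [310.54594096 203.72832449] [288.88908094 180.85409197]
((0.6176015138626099, -0.045494142919778824), (0.11970585584640503, 0.12594886124134064), 83.82304382324219) ((0.6182026267051697, -0.04491318389773369), 0.06294743716716766) (292, 193, 39, 25)
corner side [ 0.55569273 -0.11782277  0.05      ] top [ 0.55305289 -0.11330751  0.05      ]
eye [-0.20771705 -0.70433062  1.02333761] [ 0.29794142 -0.01579672  1.50703101]
```

```bash
python3 - <<'E'
from h import *
c=cam('side'); 
for s in(1,-1): 
  for r in (.0425,.057): print(s,r,proj(c,[.6182+s*r*.5,-.0453+s*r*.866,.231-.022+.013]))
o=bot.get_obs(); print(o['eef_pos'],o['gripper_width'],o['grasp_force'],o['contact_force'])
for z in(.068,.09,.094,.15):print(z,proj(c,[*o['eef_pos'][:2],z]))
im=c['img'][150:240,270:360]; cv2.imwrite('pics/s3.png',cv2.resize(im,(600,600),interpolation=cv2.INTER_LANCZOS4)[:,:,::-1])
E
```

```text
1 0.0425 [309.03572631 153.29405948]
1 0.057 [307.49612214 150.56508258]
-1 0.0425 [318.54947232 170.15735037]
-1 0.057 [320.26094282 173.19096351]
[ 0.61779148 -0.04159623  0.08985215] -0.0010918915639547902 0.0 [ 0.26124892 -1.08320837 -0.6077014 ]
0.068 [310.30833358 199.71355912]
0.09 [310.62050454 194.54731182]
0.094 [310.67798245 193.59608585]
0.15 [311.50687613 179.87837879]
```

View pics/s3.png

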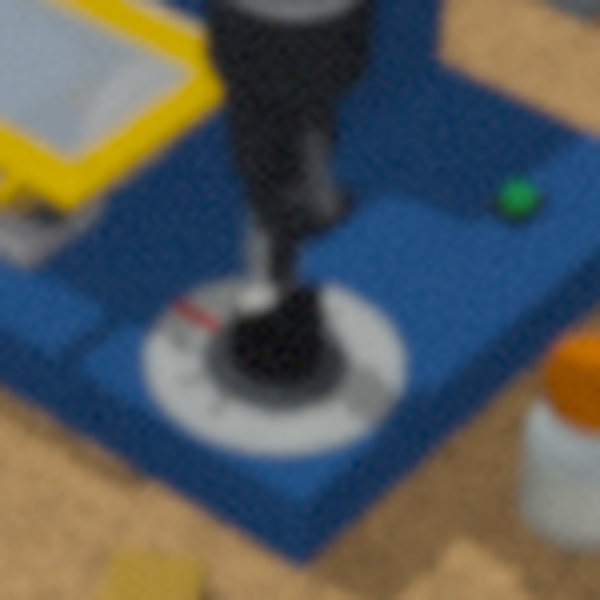

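The jaws shut on nothing and felt no force. The images suggest the fingertips stand higher than reckoned, so I'll raise the tool and measure the tip by image differencing.

{"name": "jog_arm", "arguments": {"deltas": [[0,0,0.03,0,0,0,0],[0,0,0.03,0,0,0,0],[0,0,0,0,0,0,0],[0,0,0,0,0,0,0]]}}

```text
t: 4.45
eef_pos: [0.6182, -0.0416, 0.1505]
tool_rot: [0.001, 0.255, 0.967, 0.0]
contact_force: [0.3, 0.1, 0.2]
gripper_width: 0.003
grasp_force: 0.0
```

```bash
python3 -c "
from h import *
c=cam('side');o=bot.get_obs();print(o['eef_pos'],o['gripper_width'],c['eye']);np.save('a.npy',c['img']);np.save('ap.npy',o['eef_pos'])"
```

```text
[ 0.61746006 -0.04147602  0.14954188] 0.005787443614134958 [-0.20771705 -0.70433062  1.02333761]
```

{"name": "jog_arm", "arguments": {"deltas": [[0,0,0.04,0,0,0,0.5],[0,0,0.03,0,0,0,1],[0,0,0,0,0,0,1],[0,0,0,0,0,0,1],[0,0,0,0,0,0,1]]}}

```text
t: 5.0
eef_pos: [0.6166, -0.0414, 0.218]
tool_rot: [-0.002, 0.254, 0.967, -0.0]
contact_force: [-0.3, 0.5, -0.9]
gripper_width: 0.846
grasp_force: 0.0
```

```bash
python3 - <<'E'
from h import *
c=cam('side');a=np.load('a.npy').astype(int);p=np.load('ap.npy');o=bot.get_obs()
print(o['eef_pos'],o['gripper_width'])
d=np.abs(cv2.GaussianBlur(c['img'],(3,3),0).astype(int)-cv2.GaussianBlur(a.astype(np.uint8),(3,3),0)).sum(2)
d[:, :290]=0;d[:,335:]=0
for v in range(160,215): 
    x=np.nonzero(d[v]>60)[0]; print(v,x.tolist()[:12]) if len(x) else None
for z in (0,-.022,-.01,.01): print(z,proj(c,p+[0,0,z]))
v=np.hstack([a.astype(np.uint8)[130:220,280:350],c['img'][130:220,280:350]])
cv2.imwrite('pics/s4.png',cv2.resize(v,(780,500),interpolation=cv2.INTER_CUBIC)[:,:,::-1])
E
```

```text
[ 0.61662757 -0.04141843  0.21794719] 0.9235421137731764
160 [306, 307, 308, 309, 310, 311, 312, 313, 314, 315, 316, 318]
161 [306, 307, 308, 309, 310, 311, 312, 313, 314, 315, 318, 319]
162 [308, 309, 310, 311, 312, 313, 314, 315, 318, 319, 320]
163 [309, 310, 311, 312, 313, 314, 315, 316]
164 [311, 312, 313, 314, 315, 316]
165 [310, 311, 312, 313, 314, 315, 316, 317]
166 [310, 311, 312, 313, 314, 315, 316, 317, 318]
167 [310, 311, 312, 313, 314, 315, 316, 317, 318, 319]
168 [308, 309, 310, 311, 312, 313, 314, 315, 316, 317, 318]
169 [308, 309, 310, 311, 312, 313, 314, 315, 316]
170 [307, 308, 309, 310, 311, 312, 313, 314, 315]
171 [308, 309, 310, 311, 312, 313, 314]
172 [308, 309, 310, 311, 312, 313, 314]
173 [307, 308, 309, 310, 311, 312, 313, 314]
174 [307, 308, 309, 310, 311, 312, 313, 314]
175 [308, 309, 310, 311, 312, 313, 314]
176 [308, 309, 310, 311]
177 [308, 309, 310, 311]
178 [309, 310]
0 [311.39927518 180.02626054]
-0.022 [311.06937032 185.50380226]
-0.01 [311.248421   182.53095257]
0.01 [311.55164918 177.49633431]
```

View pics/s4.png

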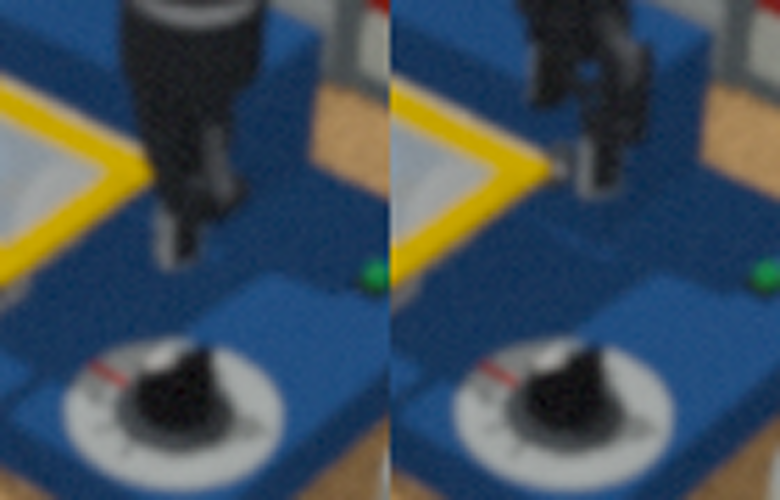

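The measured fingertip is at row 178, where row 185.5 was predicted, so the real tips sit about 30 mm higher than reckoned. That explains closing above the 94 mm bar. I'll descend open to TCP z ≈ 0.065, which clears the deck under either reading, and close while watching the force.

{"name": "jog_arm", "arguments": {"deltas": [[0,0,-0.03,0,0,0,1],[0,0,-0.03,0,0,0,1],[0,0,-0.03,0,0,0,1],[0,0,-0.025,0,0,0,1],[0,0,-0.012,0,0,0,1],[0,0,-0.01,0,0,0,1],[0,0,-0.01,0,0,0,1],[0,0,-0.007,0,0,0,1],[0,0,0,0,0,0,1]]}}

```text
t: 5.95
eef_pos: [0.6175, -0.0416, 0.0654]
tool_rot: [-0.0, 0.255, 0.967, -0.0]
contact_force: [0.0, 0.4, -0.8]
gripper_width: 0.999
grasp_force: 0.0
```

{"name": "jog_arm", "arguments": {"deltas": [[0,0,0,0,0,0,0.7],[0,0,0,0,0,0,0.5],[0,0,0,0,0,0,0.3],[0,0,0,0,0,0,0.25],[0,0,0,0,0,0,0.25],[0,0,0,0,0,0,0.25]]}}

```text
t: 6.55
eef_pos: [0.6179, -0.0416, 0.066]
tool_rot: [0.0, 0.255, 0.967, 0.0]
contact_force: [0.6, 0.2, -0.0]
gripper_width: 0.249
grasp_force: 0.0
```

{"name": "jog_arm", "arguments": {"deltas": [[0,0,0,0,0,0,0.1],[0,0,0,0,0,0,0],[0,0,0,0,0,0,0],[0,0,0,0,0,0,0],[0,0,0,0,0,0,0]], "newtons": 30}}

```text
t: 7.05
eef_pos: [0.6182, -0.0415, 0.0661]
tool_rot: [0.0, 0.255, 0.967, 0.0]
contact_force: [1.2, 0.8, 1.3]
gripper_width: 0.157
grasp_force: 32.4
```

The bar is gripped (13 mm, 32 N). Next I turn it about 59° clockwise.

{"name": "jog_arm", "arguments": {"deltas": [[0,0,0,0,0,-0.08,0],[0,0,0,0,0,-0.08,0],[0,0,0,0,0,-0.08,0],[0,0,0,0,0,-0.08,0],[0,0,0,0,0,-0.08,0],[0,0,0,0,0,-0.08,0]], "newtons": 40}}

```text
t: 7.65
eef_pos: [0.6192, -0.0405, 0.0662]
tool_rot: [0.001, 0.478, 0.878, 0.001]
contact_force: [4.1, 2.7, -0.7]
gripper_width: 0.15
grasp_force: 41.5
```

{"name": "jog_arm", "arguments": {"deltas": [[0,0,0,0,0,-0.08,0],[0,0,0,0,0,-0.08,0],[0,0,0,0,0,-0.08,0],[0,0,0,0,0,-0.08,0],[0,0,0,0,0,-0.08,0],[0,0,0,0,0,-0.08,0],[0,0,0,0,0,-0.07,0],[0,0,0,0,0,0,0],[0,0,0,0,0,0,0]]}}

```text
t: 8.55
eef_pos: [0.6208, -0.04, 0.0662]
tool_rot: [0.002, 0.697, 0.717, 0.002]
contact_force: [9.0, 2.4, -5.7]
gripper_width: 0.153
grasp_force: 41.0
```

```bash
python3 - <<'E'
from h import *
o=bot.get_obs(); print(np.degrees(np.arctan2(*R.from_quat(o['tool_rot'],scalar_first=True).as_matrix()[:2,1][::-1])),o['contact_force'],o['torque'],o['eef_pos'],o['grasp_force'],o['gripper_width'],o['q'])
E
```

```text
1.5646788818827317 [ 9.03460881  2.44241162 -5.69024196] [ 0.44618847 -1.86430248 -0.07091399] [ 0.6207532  -0.03998761  0.06620418] 41.038164496421814 0.153402027716257 [-0.42754115  0.6211654   0.54317106  1.83792352 -0.43501609  0.79726657
  0.36842523]
```

{"name": "jog_arm", "arguments": {"deltas": [[0.003,0,0,0,0,0,0],[0,0,0,0,0,0,0.25],[0,0,0,0,0,0,0.45],[0,0,0,0,0,0,0.6],[0,0,0,0,0,0,0.6],[0,0,0.02,0,0,0,0.6],[0,0,0.04,0,0,0,0.6],[0,0,0.04,0,0,0,0.6],[-0.02,0.04,0.03,0,0,0,0.6],[-0.02,0.04,0.03,0,0,0,0.6]]}}

```text
t: 9.55
eef_pos: [0.5835, 0.0318, 0.2231]
tool_rot: [0.001, 0.699, 0.715, 0.0]
contact_force: [0.3, 1.0, 0.1]
gripper_width: 0.599
grasp_force: 0.0
```

{"name": "jog_arm", "arguments": {"deltas": [[-0.02,0.04,0,0,0,0,0.6],[-0.02,0.03,0,0,0,0,0.6],[-0.015,0.03,0,0,0,0,0.6],[0,0,0,0,0,0,0.6],[0,0,0,0,0,0,0.6]]}}

```text
t: 10.05
eef_pos: [0.5284, 0.1331, 0.2217]
tool_rot: [-0.0, 0.697, 0.717, 0.0]
contact_force: [-0.3, -0.9, -0.8]
gripper_width: 0.603
grasp_force: 0.0
```

```bash
python3 - <<'E'
from h import *
o=bot.get_obs();print(o['eef_pos'],o['tool_rot'],o['gripper_width'],o['t'])
s=cam('side');t=cam('top')
A=cv2.resize(t['img'][155:210,225:315],(450,275),interpolation=cv2.INTER_CUBIC)
t2=cv2.resize(t['img'][160:202,266:312],(350,275),interpolation=cv2.INTER_CUBIC)
B=cv2.resize(s['img'][140:240,200:360],(450,281),interpolation=cv2.INTER_CUBIC)
b2=cv2.resize(s['img'][185:227,287:337],(350,281),interpolation=cv2.INTER_CUBIC)
cv2.imwrite('pics/s5.png',np.vstack([np.hstack([A,t2]),np.hstack([B,b2])])[:,:,::-1])
np.save('s.npy',s['img']);np.save('t.npy',t['img'])
E
```

```text
[0.5283882  0.133089   0.22169234] [-1.77788943e-05  6.97262999e-01  7.16815391e-01  6.80246520e-05] 0.6030702699597728 10.05
```

View pics/s5.png

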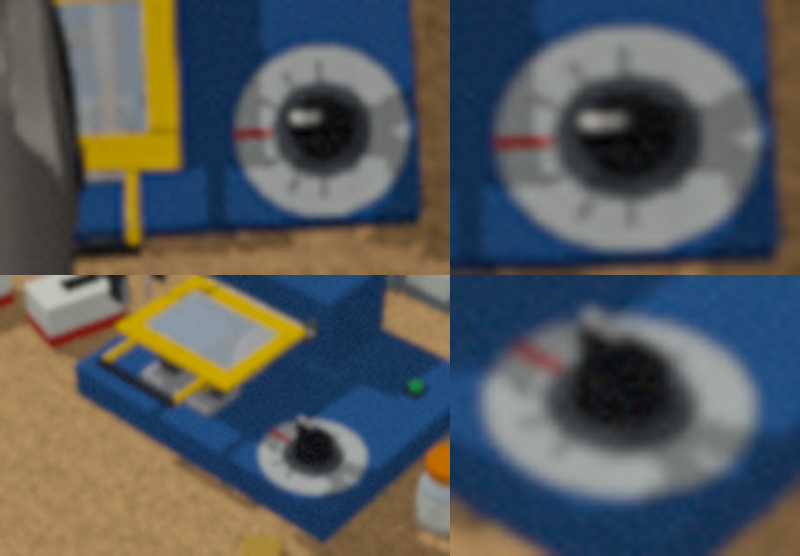

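Top view: the pointer (crop 305,117) is parallel to the red mark (253,133), and the offset between them is the expected height parallax. I'll quantify the pointer angle against the mark.

```bash
python3 - <<'E'
from h import *
c=cam('top'); im=c['img'].astype(float); hsv=cv2.cvtColor(c['img'],cv2.COLOR_RGB2HSV)
X,Y=np.meshgrid(np.arange(560),np.arange(420))
def pts(w,z):
    ys,xs=np.nonzero(w>0);P=np.array([ray(c,(x,y),z)[:2] for x,y in zip(xs,ys)]);W=w[ys,xs]
    m=(P*W[:,None]).sum(0)/W.sum();l,V=np.linalg.eigh(np.cov(P.T,aweights=W));d=V[:,1];d=d if d[1]>0 else -d
    return m,np.degrees(np.arctan2(d[1],d[0])),np.sqrt(l),len(W)
w=np.clip(im.min(2)-80,0,None)*((abs(X-286.5)<6)&(abs(Y-178.3)<4)); print('ptr',pts(w,.094))
r=np.clip(im[...,0]-np.maximum(im[...,1],im[...,2])-30,0,None)*((abs(X-276)<8)&(abs(Y-181.5)<6)); print('mark',pts(r,.051))
d=cv2.inRange(hsv,(0,0,100),(180,70,255)); d[(np.hypot(X-289.4,Y-181)>21)]=0
k=np.column_stack(np.nonzero(d))[:,::-1]; h=cv2.convexHull(k.astype(np.int32))[:,0]
P=np.array([ray(c,p,.051)[:2] for p in h],np.float32); print(cv2.fitEllipse(P),cv2.minEnclosingCircle(P))
E
```

```text
ptr (array([ 0.61989226, -0.02710292]), np.float64(72.13528928267093), array([0.00299743, 0.00552134]), 17)
mark (array([0.61752123, 0.00658408]), np.float64(92.11191410402618), array([0.00161031, 0.00646506]), 13)
((0.6195049285888672, -0.04350527375936508), (0.1230572983622551, 0.12660007178783417), 89.51265716552734) ((0.6198439598083496, -0.04310150444507599), 0.0634322240948677)
```

The pointer measures 89–91° in the world frame and the mark about 92°, so the knob is on the mark and released. Next is the guard bar, at (0.5245, 0.144, 0.112). I'm applying the same −28 mm height correction.

{"name": "jog_arm", "arguments": {"deltas": [[-0.004,0.011,-0.02,0,0,0,0.6],[0,0,-0.03,0,0,0,0.6],[0,0,-0.03,0,0,0,0.6],[0,0,-0.025,0,0,0,0.6],[0,0,-0.015,0,0,0,0.6],[0,0,-0.015,0,0,0,0.6],[0,0,0,0,0,0,0.6]]}}

```text
t: 10.9
eef_pos: [0.5241, 0.1428, 0.0852]
tool_rot: [-0.0, 0.698, 0.716, -0.001]
contact_force: [-0.2, -0.6, -0.3]
gripper_width: 0.599
grasp_force: 0.0
```

{"name": "jog_arm", "arguments": {"deltas": [[0,0,0,0,0,0,0.3],[0,0,0,0,0,0,0.2],[0,0,0,0,0,0,0],[0,0,0,0,0,0,0],[0,0,0,0,0,0,0],[0,0,0,0,0,0,0]], "newtons": 30}}

```text
t: 11.5
eef_pos: [0.5228, 0.1438, 0.0869]
tool_rot: [-0.001, 0.698, 0.717, -0.001]
contact_force: [-5.6, -0.8, 3.3]
gripper_width: 0.129
grasp_force: 29.5
```

The bar is gripped (11 mm, 30 N). I'll raise it along the 205 mm arc with the tool kept vertical.

{"name": "jog_arm", "arguments": {"deltas": [[0.0002,0,0.009,0,0,0,0],[0.0006,0,0.0089,0,0,0,0],[0.001,0,0.0089,0,0,0,0],[0.0014,0,0.0088,0,0,0,0],[0.0018,0,0.0088,0,0,0,0],[0.0021,0.0001,0.0087,0,0,0,0],[0.0025,0.0001,0.0086,0,0,0,0],[0.0029,0.0001,0.0085,0,0,0,0]]}}

```text
t: 12.3
eef_pos: [0.5339, 0.1443, 0.157]
tool_rot: [-0.002, 0.698, 0.717, -0.002]
contact_force: [-9.7, 1.8, -1.0]
gripper_width: 0.127
grasp_force: 29.3
```

{"name": "jog_arm", "arguments": {"deltas": [[0.0033,0.0001,0.0084,0,0,0,0],[0.0036,0.0001,0.0082,0,0,0,0],[0.0039,0.0001,0.008,0,0,0,0],[0.0043,0.0001,0.0079,0,0,0,0],[0.0047,0.0001,0.0076,0,0,0,0],[0.0049,0.0001,0.0075,0,0,0,0],[0.0053,0.0001,0.0072,0,0,0,0],[0.0056,0.0002,0.007,0,0,0,0]]}}

```text
t: 13.1
eef_pos: [0.5669, 0.1457, 0.2191]
tool_rot: [-0.005, 0.697, 0.717, -0.004]
contact_force: [-21.4, 1.0, 12.6]
gripper_width: 0.124
grasp_force: 29.8
```

```bash
python3 -c "
from h import *
o=bot.get_obs();print(o)"
```

```text
{'t': 13.1, 'q': array([-0.8410324 ,  0.38050488,  0.63417477,  1.79552331, -0.25990342,
        1.06142698, -0.08293225]), 'joint_vel': array([ 0.04350402,  0.02212919,  0.02122591, -0.20332742,  0.00505418,
        0.18772037,  0.01246814]), 'joint_torque': array([  3.5426686 , -39.2957747 ,  10.46679139, -31.92565799,
         0.92687504,  -7.28576303,  -0.15445005]), 'eef_pos': array([0.56693225, 0.14570696, 0.21906706]), 'tool_rot': array([-0.00507874,  0.6974023 ,  0.71665095, -0.0039563 ]), 'contact_force': array([-21.4047093 ,   0.9933279 ,  12.61789435]), 'torque': array([0.23256363, 4.90157771, 0.13108378]), 'grasp_force': 29.783625304698944, 'gripper_width': 0.12358539174837704}
```

The force is radial, with the guard pushing the tool outward (about 24 N), so my path runs slightly inside the arc. I'll relieve that and continue.

{"name": "jog_arm", "arguments": {"deltas": [[-0.003,0,0.002,0,0,0,0],[-0.002,0,0.002,0,0,0,0],[0,0,0,0,0,0,0],[0,0,0,0,0,0,0]]}}

```text
t: 13.5
eef_pos: [0.5702, 0.1458, 0.2236]
tool_rot: [0.002, 0.698, 0.716, 0.003]
contact_force: [6.3, 3.0, -8.6]
gripper_width: 0.121
grasp_force: 29.7
```

{"name": "jog_arm", "arguments": {"deltas": [[0.0059,0.0002,0.0067,0,0,0,0],[0.0062,0.0002,0.0065,0,0,0,0],[0.0065,0.0002,0.0062,0,0,0,0],[0.0067,0.0002,0.0059,0,0,0,0],[0,0,0,0,0,0,0],[0,0,0,0,0,0,0]]}}

```text
t: 14.1
eef_pos: [0.5933, 0.1468, 0.2481]
tool_rot: [-0.0, 0.698, 0.717, 0.001]
contact_force: [1.9, 5.3, -6.4]
gripper_width: 0.126
grasp_force: 29.4
```

{"name": "jog_arm", "arguments": {"deltas": [[0.0077,0.0002,0.0062,0,0,0,0],[0.008,0.0002,0.0059,0,0,0,0],[0.008,0.0002,0.0055,0,0,0,0],[0.008,0.0002,0.0052,0,0,0,0],[0,0,0,0,0,0,0],[0,0,0,0,0,0,0],[0,0,0,0,0,0,0]]}}

```text
t: 14.8
eef_pos: [0.6237, 0.1481, 0.2709]
tool_rot: [-0.001, 0.697, 0.717, -0.0]
contact_force: [-1.7, 5.9, -1.0]
gripper_width: 0.126
grasp_force: 29.9
```

```bash
python3 - <<'E'
from h import *
s=cam('side');t=cam('top');o=bot.get_obs();print(o['eef_pos'],o['contact_force'])
M=np.array([.631,.087]);th=.028;c,q=np.cos(th),np.sin(th)
W=lambda x,y,z:[M[0]+c*x-q*y,M[1]+q*x+c*y,z]
im=s['img']
big=cv2.resize(im[60:210,190:350],(640,600),interpolation=cv2.INTER_CUBIC)[:,:,::-1].copy()
for a,col in((55,(255,0,255)),(60,(0,255,0)),(65,(255,255,0))):
    a=np.radians(a)
    for y in(-30,150):   # frame front corners, predicted
        u=proj(s,W(.1-.15*np.cos(a),y/1e3,.112+.15*np.sin(a))); print(np.degrees(a),y,u.round(1))
        cv2.circle(big,tuple(((u-[190,60])*4).astype(int)),3,col,-1)
# frame yellow extremes
hsv=cv2.cvtColor(im,cv2.COLOR_RGB2HSV);m=cv2.inRange(hsv,(20,130,110),(35,255,255));m[:, :215]=0;m[200:]=0;m[:,340:]=0
print('hinge',proj(s,W(.1,.15,.112)).round(1),proj(s,W(.1,-.03,.112)).round(1),'mark',proj(s,W(.1-.0375,.168,.112+.065)).round(1))
cv2.imwrite('pics/s6.png',big)
E
```

```text
[0.62367994 0.14807525 0.27093468] [-1.07076479  5.61265135 -1.51012087]
55.0 -30 [294.5 140.2]
55.0 150 [252.9 119. ]
59.99999999999999 -30 [296.8 136.8]
59.99999999999999 150 [255.2 115.8]
65.0 -30 [299.3 133.5]
65.0 150 [257.6 112.8]
hinge [271.5 139.1] [310.4 159.7] mark [259.9 126. ]
```

View pics/s6.png

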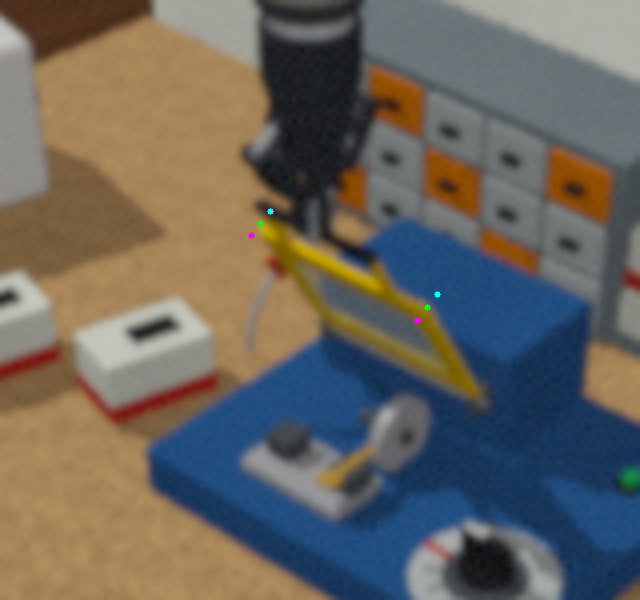

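The picture shows the guard's front corners at crop (263,230) and (430,310), within a few pixels of the green 60° predictions. The TCP's x gives about 59.3°. I'll make a small final nudge and let it settle.

{"name": "jog_arm", "arguments": {"deltas": [[0.001,0.0005,0.0005,0,0,0,0],[0.001,0.0005,0.0005,0,0,0,0],[0,0,0,0,0,0,0],[0,0,0,0,0,0,0],[0,0,0,0,0,0,0],[0,0,0,0,0,0,0],[0,0,0,0,0,0,0],[0,0,0,0,0,0,0]]}}

```text
t: 15.7
eef_pos: [0.6256, 0.1482, 0.2721]
tool_rot: [-0.001, 0.698, 0.716, -0.0]
contact_force: [-3.7, 3.2, 0.9]
gripper_width: 0.122
grasp_force: 30.1
```

{"name": "jog_arm", "arguments": {"deltas": [[0,0,0,0,0,0,0],[0,0,0,0,0,0,0],[0,0,0,0,0,0,0],[0,0,0,0,0,0,0],[0,0,0,0,0,0,0]]}}

```text
t: 16.2
eef_pos: [0.6256, 0.1482, 0.2721]
tool_rot: [-0.001, 0.698, 0.716, -0.0]
contact_force: [-4.6, 4.2, 1.2]
gripper_width: 0.117
grasp_force: 30.1
```

Pose steady at about 60°, so I'm handing in.

```bash
python3 -c "
from station import bot
print(bot.hand_in())"
```

```text
the job is handed in; nothing more can be done
None
```

The job is handed in: the knob pointer is on the red mark within what I could measure (2–3°) and released, and the arm is holding the guard steady at about 60° by its pull bar.

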